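# Clear the loading deck and slide the label roll over its hub

## Robot

A 7-joint arm with a two-finger parallel gripper is mounted at the origin on a cart in front of the work surface, level with it; the furniture and walls round the work are solid. World frame = base frame: x ahead of the robot, y to its left, z up, the work surface at z = 0. Lengths are in m, angles in rad, forces in N, time in s.
With the tool pointing down it reaches from about 0.425 to 0.925 m from the base axis. Payload 6.8 kg.
Tool frame: the origin (TCP) lies midway between the tips of the shut fingers; the grasp point (between the pads) lies 19 mm behind it; z points along the fingers, y is the direction in which the jaws open and shut (so a half turn about z gives the same grasp; the last joint's range is limited). The gripper opens to 85 mm and grips with 20 to 120 N. Pads are 22 mm wide; open, the fingers measure 114 mm over their backs; the gripper's body (76 mm by 85 mm) begins 54 mm behind the grasp point. The pads swing forward as they close: fully open they stand 13 mm farther back than shut.
Start: joints at [-1.444, 0.477, 0.022, 1.555, -0.011, 1.109, -0.083], TCP at [0.157, 0.656, 0.231] pointing down, gripper open.
Joint ranges: [-2.96, 2.96], [-0.34, 2.1], [-1.41, 1.46], [0.24, 2.44], [-1.37, 4.51], [0.17, 1.92], [-2.96, 2.96]. Speed limits (rad/s): [2.39, 2.39, 3.14, 3.14, 3.14, 3.14, 3.14].

## Interface

Orientations are given as a unit quaternion [w, x, y, z].
In Python, from station import bot, vision gives the robot as it stands.
- The arm moves only by the tool move_arm, never from a script. Its argument "increments" is text: rows parted by semicolons, each of 7 numbers parted by spaces: the opening, from 0 (shut) to 1 (fully open), then the shift along the world's x, y, z in mm, then the turn, a rotation vector about the world's x, y, z in rad. In form: grip x y z rx ry rz; .... A call has exactly 8 rows; each row shifts and turns the commanded pose from where the row before left it; what a row does not reach is not made up. A row lasts 1/8 s, in which the tool goes at most 62.5 mm and 10.7 degrees, less where a joint would pass 70% of its speed; a pose out of reach is approached as far as the arm can. A call with a gripper value outside its range is refused whole. The fingers move at their own pace and stop on an object; "newtons" is the grip in N (left out, the last holds). Time passes only in rows, so rows that do not move let the fingers close, or fill a call up. It gives the time, the measured TCP pose, the force and the opening at its end, in the units of the state.
- bot.get_obs(): the state, without advancing time (a new reading comes with each control period).
- vision.read_camera(name): name is "scene" or "top"; returns (picture, depth): 384x512x3 uint8, red, green, blue; 384x512 float32, m along the optical axis (not along the pixel's ray), 0 where there is no reading.
- vision.calibration(name): a dict with "fx", "fy", "cx", "cy" (pixels), "R" (3x3) and "t" (3): a world point X has camera coordinates R X + t. Camera axes: x right, y down, z forward; pixel columns grow to the right and rows downward; lengths in m; the calibration is good to about 2 mm. A picture is of the moment at which its call begins. calibration takes no time and is no camera call.
- bot.hand_in(): hands the job in, once; it reports no verdict.
The state is a dict: "t": time; "q": joint angles; "joint_vel": joint speeds; "joint_torque": joint torques, N m; "eef_pos": TCP position; "tool_rot": TCP orientation; "contact_force": force on the tool from outside, world axes, zero at the start; "torque": the same for the moment, N m; "gripper_width": opening from 0.0 (shut) to 1.0 (fully open).
Only numpy, scipy, OpenCV 4.12 (cv2) and the standard library are available. Lean on these libraries where they do the work, as an engineer would, in place of code of your own. Each camera call takes 0.05 s, during which the arm holds its last target.

## Task

With the hand brush, sweep the three cardboard scraps off the loading deck into the black gutter along its front edge, without touching them with the gripper and before moving the label roll. Then, without picking the roll up, slide it across the deck, round whatever stands there, and over the top of the hub so that it sinks flat to the bottom of the well. Leave the brush standing on the desk beside the deck, and do not disturb the pill bottle, the stamp or the yellow box.

Things in the scene. Friction and masses are not known exactly. Their poses are not given: they have to be found in the camera images.
- roll_deck: Fixed grey loading deck, a board 260 (x) x 425 (y) x 30 mm. Origin on the desk top; the board spans x -130 to 130 and y -200 to 225 mm in this frame, its top at z = 30 mm.
- hub (a point): On the hub's axis at the level of the deck top; axes as the deck. The hub is an aluminium shaft 36 mm in diameter standing in the middle of the well, its top chamfered to 26 mm across and 1 mm below the deck top. Round well about it: 94 mm across, 20 mm deep (floor at deck z = 10 mm), mouth chamfered 3 mm. At (0, -140) mm in the deck's frame.
- gutter (a point): Middle of the floor of the black scrap gutter along the deck's -x edge (towards the robot): inside it spans x -192 to -130 mm of the deck's frame, its floor at z = 4 mm, its outer lip 20 mm high, 417 mm long in y.
- label_roll: White label roll lying flat on the deck: a rigid ring, outer diameter 90 mm, bore 40 mm, height 40 mm, about 0.22 kg. Origin at the centre of its underside, z up. Too wide for the gripper to grasp round the outside.
- desk_brush: Hand brush standing on its bristles on the desk. Black bristle block 86 (x) x 22 (y) x 26 mm high, wooden back 92 x 26 mm from z = 26 to 38 mm, wooden grip fin 62 (x) x 16 (y) mm from z = 38 to 76 mm. Origin at the centre of the bristles' underside.
- brush_grip (a point): In the brush's grip fin, 62 mm above the bristles' underside; pinch it here from above across y (16 mm wide).
- scrap_a: Loose scrap of brown cardboard tube lying on the deck, a shallow two-facet arc about 38 (x) x 14 (y) x 14 mm. Origin at its underside.
- scrap_b: Loose scrap of brown cardboard tube lying on the deck, a shallow two-facet arc about 33 (x) x 15 (y) x 14 mm. Origin at its underside.
- scrap_c: Loose scrap of brown cardboard tube lying on the deck, a shallow two-facet arc about 43 (x) x 12 (y) x 14 mm. Origin at its underside.
- pill_bottle: Bystander on the deck, leave alone: brown pill bottle with white cap, upright, 41 mm across, 66 mm tall. Origin at the centre of its underside.
- stamp: Bystander on the deck, leave alone: wooden rubber stamp standing on its pad, 24 x 48 x 67 mm. Origin at the centre of its underside.
- yellow_box: Bystander on the deck, leave alone: small yellow carton, 52 x 58 x 62 mm. Origin at the centre of its underside.

How it is judged:
On the way, in this order (a step that is already met when the one before it is completed fails the run):
1. all three scraps lie in the gutter, the label roll not yet moved (20 mm) (x of scrap_a in the frame of roll_deck between -0.196 and -0.128 m and y of scrap_a in the frame of roll_deck between -0.205 and 0.23 m and z of scrap_a in the frame of roll_deck between -0.005 and 0.03 m and x of scrap_b in the frame of roll_deck between -0.196 and -0.128 m and y of scrap_b in the frame of roll_deck between -0.205 and 0.23 m and z of scrap_b in the frame of roll_deck between -0.005 and 0.03 m and x of scrap_c in the frame of roll_deck between -0.196 and -0.128 m and y of scrap_c in the frame of roll_deck between -0.205 and 0.23 m and z of scrap_c in the frame of roll_deck between -0.005 and 0.03 m and distance of label_roll from where it was at the start of the episode below 0.02 m), for 0.2 s.
2. the label roll has been slid over the hub and lies at the bottom of the well (horizontal distance between label_roll and hub below 0.006 m and z of label_roll in the frame of roll_deck below 0.0145 m and angle between label_roll's own z axis and vertical below 0.07 rad), for 0.2 s.
At the end, for the whole second after the job is handed in: The three scraps lie in the gutter; the label roll lies flat (within 4 degrees) on the floor of the well (within 4.5 mm), centred on the hub within 6 mm and at rest; the brush stands upright on the desk, off the deck and out of its gutter, at rest (all of step 2 and x of scrap_a in the frame of roll_deck between -0.196 and -0.128 m and y of scrap_a in the frame of roll_deck between -0.205 and 0.23 m and z of scrap_a in the frame of roll_deck between -0.005 and 0.03 m and x of scrap_b in the frame of roll_deck between -0.196 and -0.128 m and y of scrap_b in the frame of roll_deck between -0.205 and 0.23 m and z of scrap_b in the frame of roll_deck between -0.005 and 0.03 m and x of scrap_c in the frame of roll_deck between -0.196 and -0.128 m and y of scrap_c in the frame of roll_deck between -0.205 and 0.23 m and z of scrap_c in the frame of roll_deck between -0.005 and 0.03 m and linear speed of each of label_roll, desk_brush below 0.02 m/s and height (world z) of desk_brush between -0.01 and 0.01 m and angle between desk_brush's own z axis and vertical below 0.15 rad and (y of desk_brush in the frame of roll_deck above 0.225 m or y of desk_brush in the frame of roll_deck below -0.2 m or x of desk_brush in the frame of roll_deck above 0.13 m or x of desk_brush in the frame of roll_deck below -0.196 m)); the robot touches nothing.
It fails at once if the gripper or arm touches a scrap (contact force between any of the fingers, the arm and scrap_a above 0.3 N or contact force between any of the fingers, the arm and scrap_b above 0.3 N or contact force between any of the fingers, the arm and scrap_c above 0.3 N).
It fails at once if the label roll is lifted more than 20 mm off the deck or tipped over (z of label_roll in the frame of roll_deck above 0.05 m or angle between label_roll's own z axis and vertical above 0.6 rad).
It fails at once if a bystander (pill bottle, stamp, yellow box) is shoved more than 20 mm or knocked over (distance of any of pill_bottle, stamp, yellow_box from where it was at the start of the episode above 0.02 m or angle between any of pill_bottle, stamp, yellow_box's own z axis and vertical above 0.4 rad).
It also fails if it takes over 72 s, if anything falls off the work surface, if the arm or the gripper's body presses on something with over 40 N, if the wrist force passes 120 N, or if a joint passes its speed limit or range.

## Working session

There is one attempt and no reset: what is moved stays moved. The work goes in short steps, Python scripts to look and compute and a tool call to move; the robot and the scene stay as the last step left them, time stands still between calls to the robot, and variables do not carry over. Pictures are saved under pics/ and viewed, and the job is handed in when it is done.

Besides the shell and the picture viewer there is one more tool, called after "Emit:" as name(argument=value, ...) on one line, values as JSON. move_arm: Moves the arm, as the interface text tells. Its arguments: {"type":"object","properties":{"increments":{"type":"string"},"newtons":{"type":"number"}},"required":["increments"]}

```bash
ls; mkdir -p pics; python3 - <<'E'
from station import bot, vision
import cv2,numpy as np
print(bot.get_obs())
for n in ("scene","top"):
    p,d=vision.read_camera(n); c=vision.calibration(n); print(n,c)
    cv2.imwrite(f"pics/{n}0.png",p[:,:,::-1]); np.savez(f"{n}0.npz",p=p,d=d)
E
```

```text
pics
{'t': 0.0, 'q': array([-1.44407751,  0.4778069 ,  0.02232963,  1.55642807, -0.0114873 ,
        1.10930663, -0.08307855]), 'joint_vel': array([-0.00013635, -0.00195561, -0.00061801, -0.00052426, -0.00040845,
       -0.00074086, -0.00042085]), 'joint_torque': array([-1.26294012e-04, -5.96450007e+01,  1.60796966e+00, -2.81207621e+01,
        1.24441463e-02,  9.29964735e-03,  8.49586002e-06]), 'eef_pos': array([0.15692558, 0.65590603, 0.23033084]), 'tool_rot': array([-3.57289769e-05,  1.17111032e-01,  9.93118411e-01, -9.09715415e-04]), 'contact_force': array([ 0.55149313,  0.39853592, -0.20377979]), 'torque': array([-0.05037152, -0.03824561,  0.01344711]), 'gripper_width': 1.0013571359327618}
scene {'fx': 359.0932998907036, 'fy': 359.0932998907036, 'cx': 263.52739441089807, 'cy': 185.0985622530043, 'R': array([[ 0.70745754, -0.70668105,  0.01028212],
       [-0.48402305, -0.49505345, -0.72155649],
       [ 0.5150005 ,  0.50549379, -0.69227921]]), 't': array([-0.27212314,  0.40759124,  0.52663614])}
top {'fx': 375.6164883567685, 'fy': 375.6164883567685, 'cx': 248.60741566408302, 'cy': 188.25627225930268, 'R': array([[ 0.0042811 , -0.99978712,  0.02018396],
       [-0.99317824, -0.0066031 , -0.11641898],
       [ 0.11652748, -0.01954787, -0.99299508]]), 't': array([0.16024111, 0.55109567, 0.90567061])}
```

View pics/scene0.png

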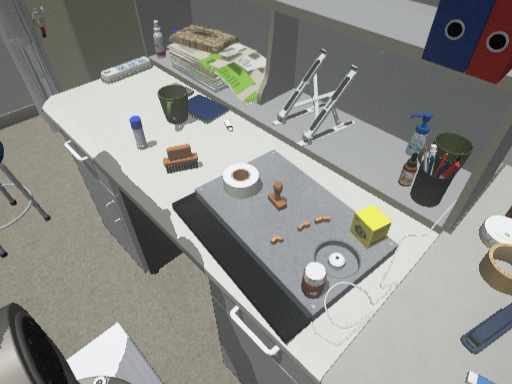

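View pics/top0.png

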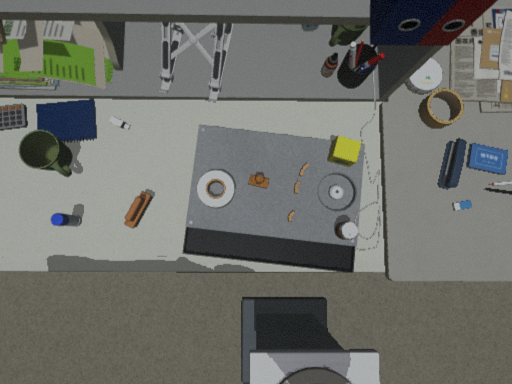

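The top view shows the deck at about (190-365, 125-270), with the roll at (216,188), hub at (336,192), scraps at (304,169), (297,187) and (291,215), stamp at (259,181), box at (346,150), bottle at (347,230) and brush at (138,209). The gutter is the black strip along the bottom.

```bash
cat > h.py <<'E'
import numpy as np,cv2
from station import bot,vision
def ray(n,uv,z):
    c=vision.calibration(n);R=c['R'];t=c['t'];C=-R.T@t
    uv=np.atleast_2d(np.asarray(uv,float))
    d=np.c_[(uv[:,0]-c['cx'])/c['fx'],(uv[:,1]-c['cy'])/c['fy'],np.ones(len(uv))]@R
    s=(z-C[2])/d[:,2]
    return C+d*s[:,None]
def cloud(n,d):
    c=vision.calibration(n);v,u=np.mgrid[:384,:512]
    P=np.stack([(u-c['cx'])/c['fx']*d,(v-c['cy'])/c['fy']*d,d],-1)
    return (P-c['t'])@c['R']
def proj(n,X):
    c=vision.calibration(n);p=np.atleast_2d(X)@c['R'].T+c['t']
    return np.c_[p[:,0]/p[:,2]*c['fx']+c['cx'],p[:,1]/p[:,2]*c['fy']+c['cy']]
E
python3 - <<'E'
from h import *
top=np.load('top0.npz');p=top['p'];d=top['d'];P=cloud('top',d)
hsv=cv2.cvtColor(p,cv2.COLOR_RGB2HSV)
# deck top by height
x,y,z=P[...,0],P[...,1],P[...,2]
roi=np.zeros(d.shape,bool);roi[100:280,170:385]=1
m=roi&(abs(z-.03)<.006)&(d>0)
mm=cv2.morphologyEx(m.astype(np.uint8),cv2.MORPH_OPEN,np.ones((5,5)))
c=max(cv2.findContours(mm,0,1)[0],key=cv2.contourArea)
W=ray('top',c[:,0,:],.03)
r=cv2.minAreaRect((W[:,:2]*1000).astype(np.float32));print('deck',r);print(cv2.boxPoints(r))
img=cv2.resize(p[110:285,110:385],None,fx=2.9,fy=2.9,interpolation=cv2.INTER_CUBIC)
cv2.imwrite('pics/topz.png',img[:,:,::-1])
def rep(name,mask,zz):
    n,l,s,ce=cv2.connectedComponentsWithStats(mask.astype(np.uint8))
    for i in range(1,n):
        if s[i,4]>12:
            v,u=np.nonzero(l==i);w=ray('top',np.c_[u,v],zz)[:,:2]*1000
            rr=cv2.minAreaRect(w.astype(np.float32))
            print(name,s[i].tolist(),'mean',w.mean(0).round(1),'rect',np.round(rr[0],1),np.round(rr[1],1),round(rr[2],1),'zmed',np.median(z[l==i]).round(3),'zmax',z[l==i].max().round(3))
r2=np.zeros(d.shape,bool);r2[120:280,110:385]=1
H,S,V=hsv[...,0],hsv[...,1],hsv[...,2]
rep('brown',r2&(H<18)&(S>90)&(V>60),.037)
rep('yellow',r2&(H>22)&(H<35)&(S>150),.092)
rep('white',roi&(S<40)&(V>200)&(z>.02),.07)
E
```

```text
deck ((560.6467895507812, 94.24653625488281), (424.79620361328125, 260.1722717285156), 83.70750427246094)
[[ 408.06464 -102.61395]
 [ 666.6695  -131.12991]
 [ 713.22894  291.10703]
 [ 454.62408  319.623  ]]
brown [300, 163, 8, 13, 32] mean [599.4  26.8] rect [600.   27.3] [ 8.2 34.1] 60.7 zmed 0.044 zmax 0.047
brown [249, 174, 20, 14, 196] mean [569.1 138.9] rect [570.9 138.4] [47.4 29.7] 77.8 zmed 0.046 zmax 0.098
brown [206, 179, 19, 19, 65] mean [551.3 246.8] rect [549.1 245.4] [44.4 44.3] 63.8 zmed 0.07 zmax 0.96
brown [295, 181, 5, 12, 30] mean [554.3  44.5] rect [554.6  44.3] [ 8.1 28.6] 76.9 zmed 0.044 zmax 0.047
brown [125, 192, 26, 36, 384] mean [496.8 437. ] rect [497.5 437.3] [31.1 88.7] 63.0 zmed 0.042 zmax 0.96
brown [288, 211, 7, 10, 30] mean [482.4  59.7] rect [483.2  60. ] [10.3 24.3] 68.9 zmed 0.043 zmax 0.047
yellow [329, 136, 32, 28, 539] mean [637.3 -66.2] rect [634.3 -63.4] [62.6 60.5] 74.2 zmed 0.092 zmax 0.96
```

View pics/topz.png

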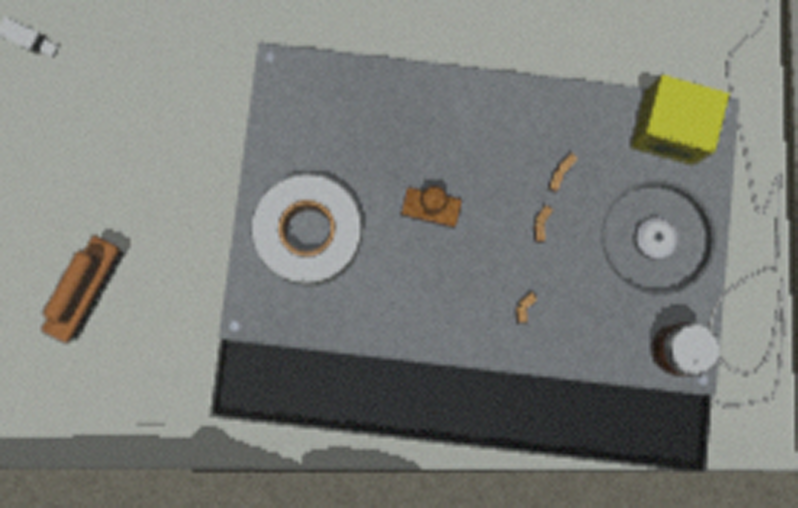

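```bash
cat >> h.py <<'E'
O=np.array([559.3,81.8]);th=np.radians(-6.29)
DX=np.array([np.cos(th),np.sin(th)]);DY=np.array([-np.sin(th),np.cos(th)])
def todeck(w): w=np.asarray(w)[...,:2]-O; return np.stack([w@DX,w@DY],-1)
def tow(d): d=np.asarray(d,float); return O+d[...,:1]*DX+d[...,1:2]*DY
E
python3 - <<'E'
from h import *
for n in ('top','scene'):
    f=np.load(n+'0.npz');p=f['p'];d=f['d'];P=cloud(n,d)*1000
    D=todeck(P);x,y=D[...,0],D[...,1];z=P[...,2];g=d>0
    print(n,'desk z',np.median(z[g&(abs(z)<8)&(abs(y)<500)]),'deck z',np.median(z[g&(abs(x)<100)&(y>-100)&(y<100)&(abs(z-30)<8)]))
    def circ(name,m,zz):
        v,u=np.nonzero(m)
        if len(u)<8: print(name,'few',len(u));return
        w=todeck(ray(n,np.c_[u,v],zz/1000)[:,:2]*1000)
        c,r=cv2.minEnclosingCircle(w.astype(np.float32));rr=cv2.minAreaRect(w.astype(np.float32))
        print(name,len(u),'circ',np.round(c,1),round(r,1),'rect',np.round(rr[0],1),np.round(rr[1],1),round(rr[2],1))
    V=p.max(2).astype(int);S=V-p.min(2)
    base=g&(x>-135)&(x<140)&(y>-210)&(y<230)
    circ('roll',base&(abs(z-70)<5)&(y>90)&(V>140),70)
    circ('rolltopdepth',base&(abs(z-70)<5)&(y>90),70)
    circ('stamp low',base&(z>36)&(z<60)&(y<90)&(y>20),45)
    circ('stamp top',base&(z>85)&(y<90)&(y>20),95)
    circ('box',base&(abs(z-92)<6)&(x>30)&(y<-80),92)
    circ('bottle',base&(abs(z-96)<6)&(x<0)&(y<-100),96)
    circ('hub',base&(V>150)&(np.hypot(x,y+140)<25),29)
    m=g&(y>240)&(y<450)&(x>-160)&(x<60)
    for a,b,zz in ((60,85,76),(30,46,38)):
        mk=m&(z>a)&(z<b);v,u=np.nonzero(mk)
        if len(u):
            w=ray(n,np.c_[u,v],zz/1000)[:,:2]*1000;rr=cv2.minAreaRect(w.astype(np.float32));print('brush',a,len(u),rr)
    lo=base&(z>36)&(z<50)&(y<10)&(y>-85)&(x<110)&(S>40)
    k,l,s,ce=cv2.connectedComponentsWithStats(lo.astype(np.uint8))
    for i in range(1,k):
        if s[i,4]>8: circ('scrap',l==i,42)
E
```

```text
top desk z -0.11673456664958634 deck z 29.970745812140468
roll 820 circ [-32.3 159.4] 44.4 rect [-31.1 159.9] [86.4 85.7] 6.8
rolltopdepth 880 circ [-32.4 159. ] 44.7 rect [-32.4 159.2] [87.7 87.6] 70.3
stamp low 138 circ [-0.2 59. ] 25.4 rect [ 0.2 58.4] [47.4 24.8] 83.6
stamp top 73 circ [-0.3 58.7] 11.2 rect [-0.1 59. ] [21.2 18.7] 6.4
box 543 circ [  94.9 -140.7] 37.9 rect [  94.6 -139.3] [58.5 53.6] 80.8
bottle 242 circ [ -95.2 -159.4] 20.3 rect [ -95.  -158.9] [36.6 39.5] 6.5
hub 120 circ [  -1.2 -139.3] 16.3 rect [  -1.5 -139.9] [29.8 30.7] 50.8
brush 60 205 ((495.3759765625, 433.290283203125), (19.162425994873047, 60.939918518066406), 63.645545959472656)
brush 30 224 ((495.1468505859375, 434.8492126464844), (26.931745529174805, 90.49506378173828), 63.74468231201172)
scrap 42 circ [ 44.6 -51.2] 17.0 rect [ 45.4 -49.4] [ 8.7 33.8] 64.1
scrap 36 circ [ -1.2 -37. ] 14.2 rect [ -1.2 -36.8] [ 8.6 28.5] 83.2
scrap 35 circ [-73.9 -30.6] 12.1 rect [-73.6 -29.7] [10.6 24.2] 72.6
scene desk z -1.2884575253594641 deck z 28.616691832596498
roll 569 circ [-33.9 154.4] 45.4 rect [-34.5 153.
[... 181 characters left out ...]
irc [-3. 51.] 12.7 rect [-3.2 52. ] [23.  20.6] 51.9
box 564 circ [  92.4 -143.8] 38.3 rect [  91.8 -143.8] [60.4 56.2] 80.7
bottle 346 circ [ -97.3 -164.7] 21.2 rect [ -97.8 -164.5] [39.8 39.5] 51.7
hub 306 circ [ -11.4 -147. ] 25.8 rect [ -11.9 -147.3] [46.7 47.4] 51.7
brush 60 170 ((489.6988220214844, 422.3544921875), (32.77277755737305, 60.80362319946289), 64.35509490966797)
brush 30 217 ((492.77581787109375, 428.0517578125), (32.511043548583984, 90.40927124023438), 63.51524353027344)
scrap 38 circ [ 45.9 -50.4] 17.2 rect [ 45.5 -51.4] [ 8.  34.4] 64.9
scrap 40 circ [ -1.6 -39.6] 14.9 rect [ -1.4 -38.6] [11.  29.7] 80.4
scrap 35 circ [-74.4 -31.9] 12.7 rect [-74.1 -31. ] [10.2 25.4] 68.9
```

Emit:
move_arm(increments="1 48 -32 -10 0 0 -0.032;1 48 -32 -10 0 0 -0.032;1 48 -32 -10 0 0 -0.032;1 48 -32 -10 0 0 -0.032;1 48 -32 -10 0 0 -0.032;1 48 -32 -10 0 0 -0.032;1 48 -32 -10 0 0 -0.032;1 0 0 0 0 0 0", newtons=40)

```text
t: 1.1
eef_pos: [0.4979, 0.4264, 0.1601]
tool_rot: [0.001, 0.232, 0.973, -0.002]
contact_force: [-0.5, 0.2, 0.4]
gripper_width: 1.002
```

Emit:
move_arm(increments="1 0 0 -30 0 0 0;1 0 0 -40 0 0 0;1 0 0 -30 0 0 0;1 0 0 -16 0 0 0;1 0 0 0 0 0 0;0 0 0 0 0 0 0;0 0 0 0 0 0 0;0 0 0 0 0 0 0")

```text
t: 2.1
eef_pos: [0.4934, 0.4329, 0.0462]
tool_rot: [0.0, 0.227, 0.974, 0.001]
contact_force: [-0.1, -1.0, 0.6]
gripper_width: 0.376
```

```bash
python3 - <<'E'
from h import *
o=bot.get_obs();print(o['t'],o['eef_pos'],o['gripper_width'],o['contact_force'])
p,d=vision.read_camera('scene');cv2.imwrite('pics/s1.png',cv2.resize(p[80:300,100:360],None,fx=2.7,fy=2.7,interpolation=cv2.INTER_CUBIC)[:,:,::-1])
E
```

```text
2.1 [0.49342788 0.43285868 0.04623938] 0.3758903033305171 [-0.14591674 -0.96913309  0.57198746]
```

View pics/s1.png

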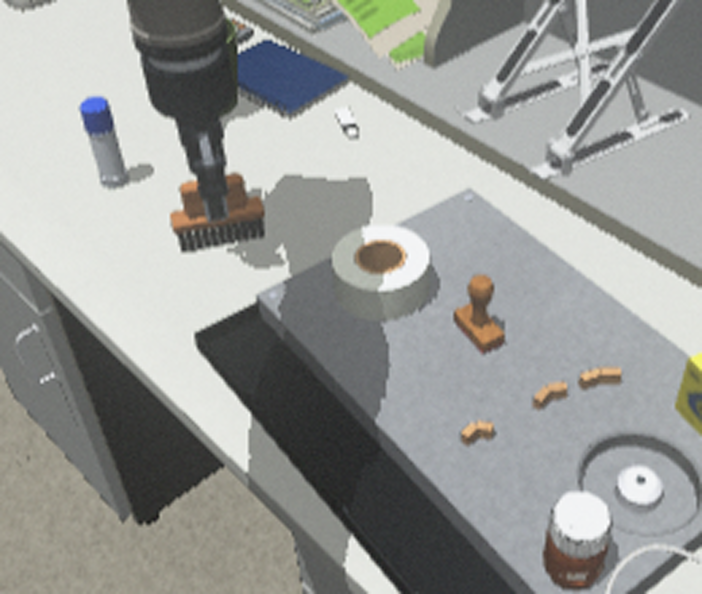

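The fingers straddle the fin around the middle of the brush. I'll finish closing and lift.

Emit:
move_arm(increments="0 0 0 0 0 0 0;0 0 0 0 0 0 0;0 0 0 0 0 0 0;0 0 0 0 0 0 0;0 0 0 15 0 0 0;0 0 0 40 0 0 0;0 0 0 40 0 0 0;0 0 0 40 0 0 0", newtons=70)

```text
t: 3.15
eef_pos: [0.4926, 0.4321, 0.1819]
tool_rot: [-0.0, 0.227, 0.974, -0.0]
contact_force: [0.4, 1.7, -1.1]
gripper_width: 0.179
```

```bash
python3 - <<'E'
from h import *
o=bot.get_obs();print(o['t'],o['eef_pos'],o['gripper_width'],o['contact_force'])
for n in('scene','top'):
    p,d=vision.read_camera(n);np.savez(n+'2.npz',p=p,d=d)
    q=p[20:240,60:320] if n=='scene' else p[120:300,60:320]
    cv2.imwrite(f'pics/{n}2.png',cv2.resize(q,None,fx=2.7,fy=2.7,interpolation=cv2.INTER_CUBIC)[:,:,::-1])
print(proj('scene',o['eef_pos']),proj('top',o['eef_pos']))
E
```

```text
3.15 [0.49264067 0.43212913 0.18187309] 0.17865901057659517 [ 0.35933023  1.74756897 -1.11633716]
[[170.09733975 112.68695392]] [[119.51686957 206.59417543]]
```

View pics/scene2.png

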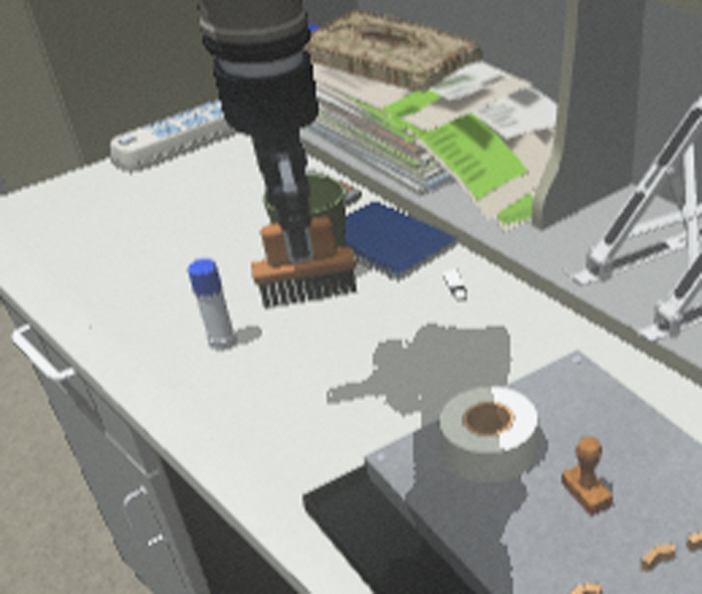

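View pics/top2.png

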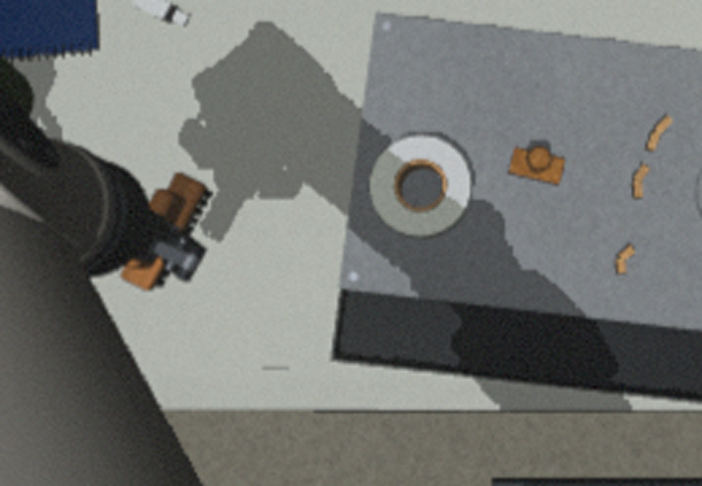

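Emit:
move_arm(increments="0 20 -49 0 0 0 -0.15;0 20 -49 0 0 0 -0.15;0 20 -49 0 0 0 -0.15;0 20 -49 0 0 0 -0.15;0 20 -49 0 0 0 -0.15;0 20 -49 0 0 0 -0.15;0 20 -49 0 0 0 -0.15;0 16 -49 0 0 0 -0.15")

```text
t: 4.25
eef_pos: [0.6489, 0.039, 0.1797]
tool_rot: [-0.0, 0.739, 0.674, -0.0]
contact_force: [0.7, -0.2, -1.5]
gripper_width: 0.175
```

Emit:
move_arm(increments="0 0 -6 0 0 0 -0.02;0 0 0 -30 0 0 0;0 0 0 -30 0 0 0;0 0 0 -10 0 0 0;0 0 0 0 0 0 0;0 0 0 0 0 0 0;0 0 0 0 0 0 0;0 0 0 0 0 0 0")

```text
t: 5.25
eef_pos: [0.6494, 0.0346, 0.111]
tool_rot: [0.0, 0.744, 0.668, 0.001]
contact_force: [-0.7, 0.1, -1.2]
gripper_width: 0.177
```

```bash
python3 - <<'E'
from h import *
o=bot.get_obs();print(o['t'],o['eef_pos'],o['tool_rot'],o['gripper_width'],o['contact_force'],todeck(o['eef_pos']*1000))
for n in('scene','top'):
    p,d=vision.read_camera(n);np.savez(n+'3.npz',p=p,d=d)
    q=p[130:330,170:430] if n=='scene' else p[110:290,160:400]
    cv2.imwrite(f'pics/{n}3.png',cv2.resize(q,None,fx=2.9,fy=2.9,interpolation=cv2.INTER_CUBIC)[:,:,::-1])
E
```

```text
5.25 [0.64940543 0.03455526 0.11101579] [2.67505147e-04 7.44212882e-01 6.67942257e-01 5.06678939e-04] 0.17724808255467853 [-0.72565472  0.10159307 -1.23585492] [ 94.73917582 -37.08830919]
```

View pics/scene3.png

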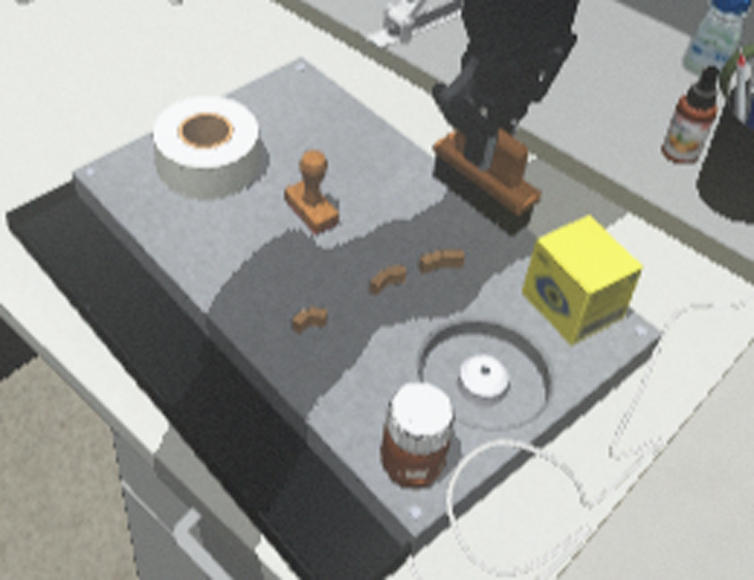

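View pics/top3.png

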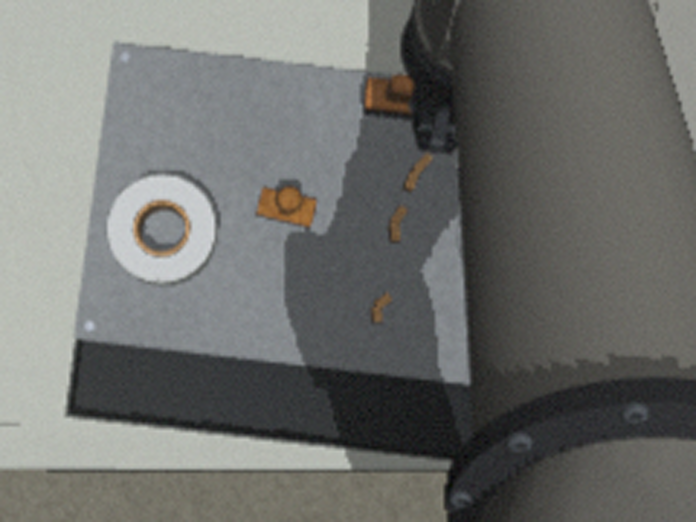

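```bash
python3 - <<'E'
from h import *
print(todeck(ray('top',[[286.2,137],[286.2,149]],.104)*1000))
# scene: wood back corners
z=lambda u,v:[170+u/2.9,130+v/2.9]
print(todeck(ray('scene',[z(435,150),z(437,143),z(520,212),z(540,190)],.104)*1000))
print('bristle bottom', todeck(ray('scene',[z(437,178),z(517,234)],.066)*1000), todeck(ray('scene',[z(437,178),z(517,234)],.07)*1000))
f=np.load('scene3.npz');P=cloud('scene',f['d'])*1000;D=todeck(P)
z_=P[...,2];m=(f['d']>0)&(D[...,0]>60)&(D[...,0]<125)&(D[...,1]>-100)&(D[...,1]<25)&(z_>50)&(z_<115)
print(m.sum());
print(np.percentile(z_[m],[1,5,50]),np.percentile(D[...,1][m],[1,2,98,99]),np.percentile(D[...,0][m],[1,99]))
h=np.histogram(z_[m],np.arange(48,116,4));print(h[0],h[1])
E
```

```text
[[103.39619758   6.87904877]
 [ 74.94606859   3.95598835]]
[[ 74.50591832  -5.14457726]
 [ 81.50283513  -0.39880488]
 [ 76.33160285 -91.25774313]
 [105.54140604 -85.26044983]]
bristle bottom [[ 84.47073504  -3.86885587]
 [ 89.31118478 -85.51450689]] [[ 81.209848    -6.42757492]
 [ 86.01778299 -87.52478761]]
602
[64.69580522 67.11221886 94.99439529] [-86.4566188  -86.21527566   1.15797558   2.78214046] [ 79.59050161 104.34097974]
[  0   0   0   0  40  38  47  45  45  37  20  43  59 171  14  22] [ 48  52  56  60  64  68  72  76  80  84  88  92  96 100 104 108 112]
```

Emit:
move_arm(increments="0 0 0 -15 0 0 0;0 0 0 -15 0 0 0;0 0 0 -4 0 0 0;0 0 0 0 0 0 0;0 -6 0.7 0 0 0 0;0 -10 1.1 0 0 0 0;0 -10 1.1 0 0 0 0;0 -10 1.1 0 0 0 0")

```text
t: 6.35
eef_pos: [0.612, 0.0386, 0.0762]
tool_rot: [-0.0, 0.744, 0.668, -0.0]
contact_force: [-0.4, 0.1, -1.3]
gripper_width: 0.175
```

Emit:
move_arm(increments="0 -11 1.2 0 0 0 0;0 -11 1.2 0 0 0 0;0 -11 1.2 0 0 0 0;0 -11 1.2 0 0 0 0;0 -11 1.2 0 0 0 0;0 -11 1.2 0 0 0 0;0 -11 1.2 0 0 0 0;0 -11 1.2 0 0 0 0")

```text
t: 7.35
eef_pos: [0.5243, 0.0481, 0.0763]
tool_rot: [0.0, 0.744, 0.668, 0.0]
contact_force: [0.1, -0.5, -0.8]
gripper_width: 0.173
```

```bash
python3 - <<'E'
from h import *
o=bot.get_obs();print(o['t'],o['eef_pos'],o['tool_rot'],o['gripper_width'],o['contact_force'],todeck(o['eef_pos']*1000))
for n in('scene',):
    p,d=vision.read_camera(n);np.savez(n+'4.npz',p=p,d=d)
    q=p[130:330,170:430] if n=='scene' else p[110:290,160:400]
    cv2.imwrite(f'pics/{n}4.png',cv2.resize(q,None,fx=2.9,fy=2.9,interpolation=cv2.INTER_CUBIC)[:,:,::-1])
E
```

```text
7.35 [0.52434832 0.04814845 0.07632993] [3.05229318e-05 7.44262466e-01 6.67887250e-01 5.23574128e-05] 0.1731460243841221 [ 0.14020284 -0.5135218  -0.84303875] [-31.05438705 -37.27830253]
```

View pics/scene4.png

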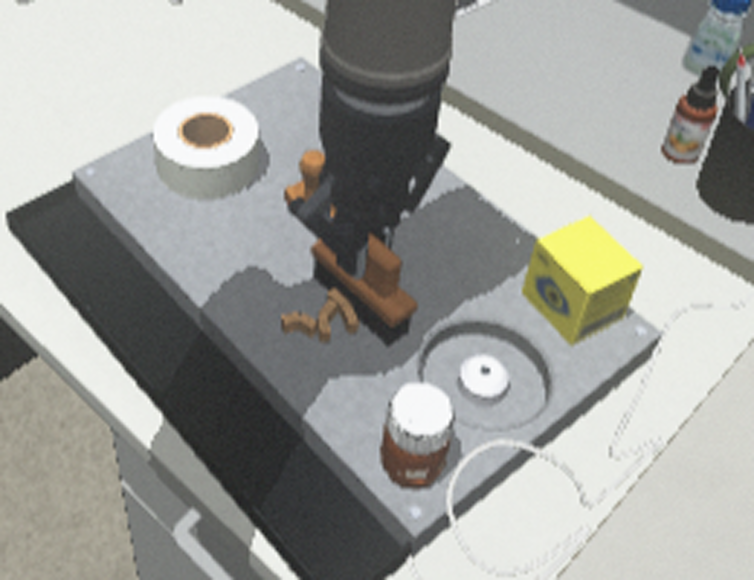

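The three scraps are bunched in front of the brush, around (285-355, 290-340), and well within its width. I'll keep sweeping.

Emit:
move_arm(increments="0 -11 1.2 0 0 0 0;0 -11 1.2 0 0 0 0;0 -11 1.2 0 0 0 0;0 -11 1.2 0 0 0 0;0 -11 1.2 0 0 0 0;0 -11 1.2 0 0 0 0;0 -11 1.2 0 0 0 0;0 -11 1.2 0 0 0 0")

```text
t: 8.4
eef_pos: [0.4362, 0.0578, 0.0763]
tool_rot: [-0.0, 0.744, 0.668, -0.0]
contact_force: [0.3, 0.2, -2.2]
gripper_width: 0.176
```

Emit:
move_arm(increments="0 -11 1.2 0 0 0 0;0 -11 1.2 0 0 0 0;0 -8 0.9 0 0 0 0;0 0 0 0 0 0 0;0 0 0 0 0 0 0;0 0 0 0 0 0 0;0 0 0 0 0 0 0;0 0 0 0 0 0 0")

```text
t: 9.4
eef_pos: [0.4071, 0.0609, 0.0763]
tool_rot: [0.0, 0.744, 0.668, -0.0]
contact_force: [-0.1, 0.1, -0.9]
gripper_width: 0.179
```

```bash
python3 - <<'E'
from h import *
o=bot.get_obs();print(o['t'],o['eef_pos'],o['tool_rot'],o['gripper_width'],o['contact_force'],todeck(o['eef_pos']*1000))
for n in('scene','top'):
    p,d=vision.read_camera(n);np.savez(n+'4.npz',p=p,d=d)
    q=p[130:330,170:430] if n=='scene' else p[110:290,160:400]
    cv2.imwrite(f'pics/{n}5.png',cv2.resize(q,None,fx=2.9,fy=2.9,interpolation=cv2.INTER_CUBIC)[:,:,::-1])
E
```

```text
9.4 [0.40714361 0.06092992 0.07627661] [ 4.98198900e-05  7.44289403e-01  6.67857231e-01 -1.28627496e-05] 0.17854905521837652 [-0.1097533   0.13897757 -0.87239398] [-148.95387966  -37.41481978]
```

View pics/scene5.png

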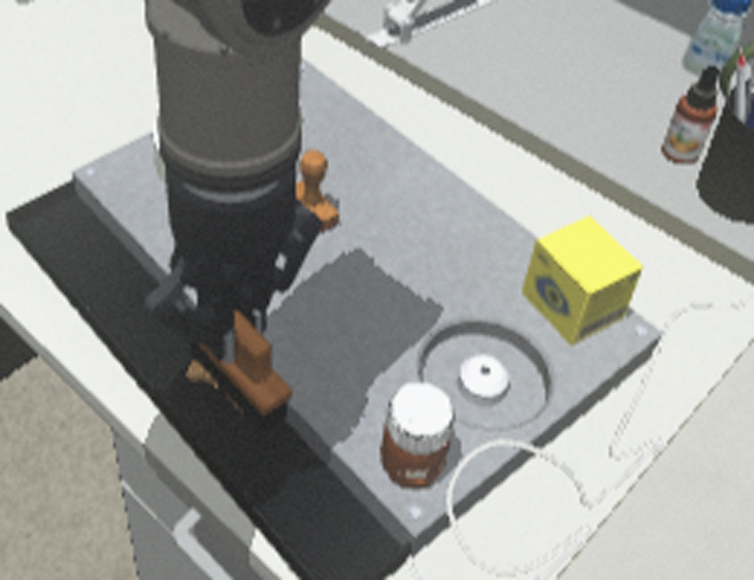

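View pics/top5.png

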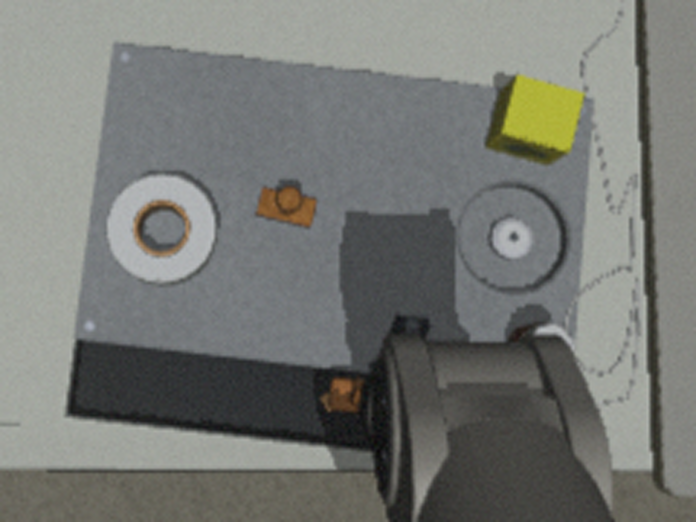

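Emit:
move_arm(increments="0 0 0 50 0 0 0;0 0 0 50 0 0 0;0 12 20 0 0 0 0.1;0 15 50 0 0 0 0.16;0 15 50 0 0 0 0.16;0 15 50 0 0 0 0.16;0 15 50 0 0 0 0.16;0 10 50 0 0 0 0.16")

```text
t: 10.5
eef_pos: [0.4894, 0.3324, 0.176]
tool_rot: [0.0, 0.377, 0.926, -0.0]
contact_force: [1.5, 0.7, -1.7]
gripper_width: 0.176
```

```bash
python3 - <<'E'
from h import *
o=bot.get_obs();print(o['t'],o['eef_pos'],o['tool_rot'],todeck(o['eef_pos']*1000))
for n in('scene','top'):
    p,d=vision.read_camera(n);np.savez(n+'6.npz',p=p,d=d)
    q=p[130:330,170:430] if n=='scene' else p[110:290,160:400]
    cv2.imwrite(f'pics/{n}6.png',cv2.resize(q,None,fx=2.9,fy=2.9,interpolation=cv2.INTER_CUBIC)[:,:,::-1])
E
```

```text
10.5 [0.48943946 0.33244177 0.17602134] [ 1.48634769e-05  3.77381738e-01  9.26057776e-01 -1.38479673e-04] [-96.90050973 241.47894932]
```

View pics/scene6.png

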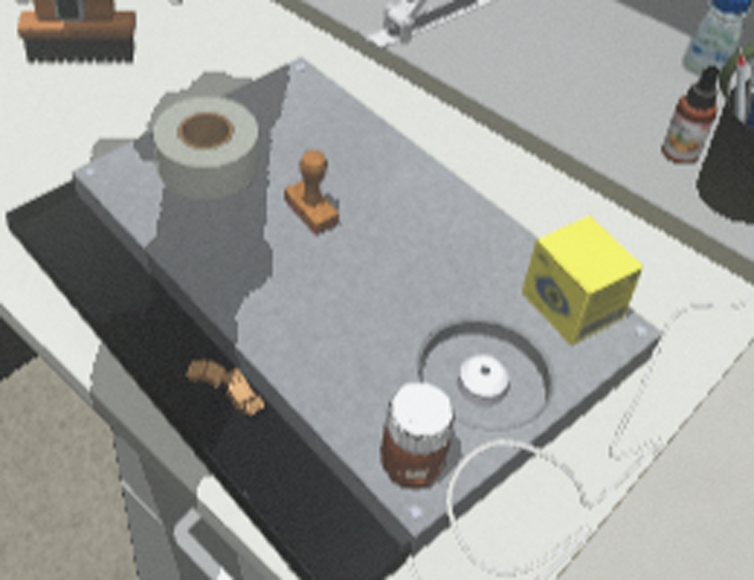

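View pics/top6.png

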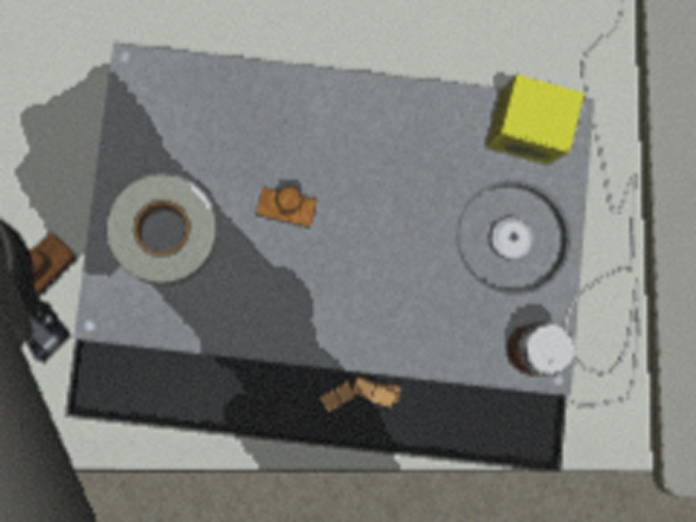

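Scraps show in the gutter at (340,397) and (378,392) of the top zoom, and the right one may be two stacked. I'll check their heights and x positions.

```bash
python3 - <<'E'
from h import *
for n in('scene','top'):
    f=np.load(n+'6.npz');p=f['p'];P=cloud(n,f['d'])*1000;D=todeck(P);z=P[...,2]
    V=p.max(2).astype(int);S=V-p.min(2)
    m=(D[...,0]<-110)&(D[...,0]>-200)&(abs(D[...,1])<150)&(S>30)&(z>-5)&(z<60)
    print(n,m.sum(),np.percentile(z[m],[0,10,50,90,100]).round(1),np.percentile(D[...,0][m],[0,5,95,100]).round(1),np.percentile(D[...,1][m],[0,5,95,100]).round(1))
    v,u=np.nonzero(m);q=p[v.min()-8:v.max()+9,u.min()-8:u.max()+9]
    cv2.imwrite(f'pics/{n}6g.png',cv2.resize(q,None,fx=10,fy=10,interpolation=cv2.INTER_CUBIC)[:,:,::-1])
E
```

```text
scene 190 [ 1.2 10.8 16.9 26.3 28.6] [-164.3 -159.  -139.1 -129.5] [-58.4 -56.    1.3   9.7]
top 161 [ 1.7 12.6 18.4 27.5 30.5] [-165.3 -159.8 -138.7 -135.2] [-56.6 -53.5   3.2   7.5]
```

View pics/scene6g.png

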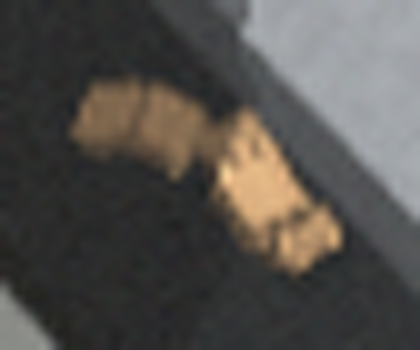

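View pics/top6g.png

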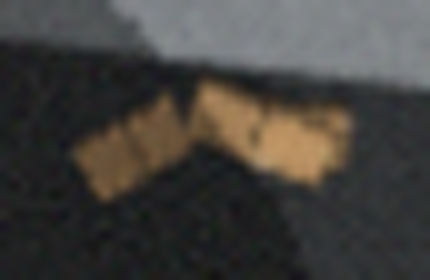

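Emit:
move_arm(increments="0 3 35 0 0 0 0.1;0 3 35 0 0 0 0.1;0 0 35 0 0 0 0.1;0 0 0 -40 0 0 0;0 0 0 -50 0 0 0;0 0 0 -30 0 0 0;0 0 0 -6 0 0 0;0 0 0 -3 0 0 0")

```text
t: 11.6
eef_pos: [0.4956, 0.4361, 0.0479]
tool_rot: [0.0, 0.237, 0.971, 0.0]
contact_force: [1.2, -0.1, -1.6]
gripper_width: 0.175
```

Emit:
move_arm(increments="0 0 0 -1 0 0 0;0 0 0 0 0 0 0;0 0 0 0 0 0 0;0 0 0 0 0 0 0;0.5 0 0 0 0 0 0;0.5 0 0 0 0 0 0;0.5 0 0 0 0 0 0;0.5 0 0 0 0 0 0")

```text
t: 12.6
eef_pos: [0.495, 0.436, 0.0463]
tool_rot: [0.0, 0.237, 0.971, 0.0]
contact_force: [-0.3, 0.2, 0.3]
gripper_width: 0.501
```

```bash
python3 - <<'E'
from h import *
o=bot.get_obs();print(o['t'],o['eef_pos'],o['tool_rot'],o['gripper_width'],o['contact_force'])
p,d=vision.read_camera('scene');cv2.imwrite('pics/s7.png',cv2.resize(p[80:300,100:360],None,fx=2.7,fy=2.7,interpolation=cv2.INTER_CUBIC)[:,:,::-1])
E
```

```text
12.6 [0.4950486  0.43602495 0.04632061] [2.13654142e-06 2.37116670e-01 9.71481181e-01 2.08156269e-05] 0.5008961490230043 [-0.31224464  0.20245428  0.3220675 ]
```

View pics/s7.png

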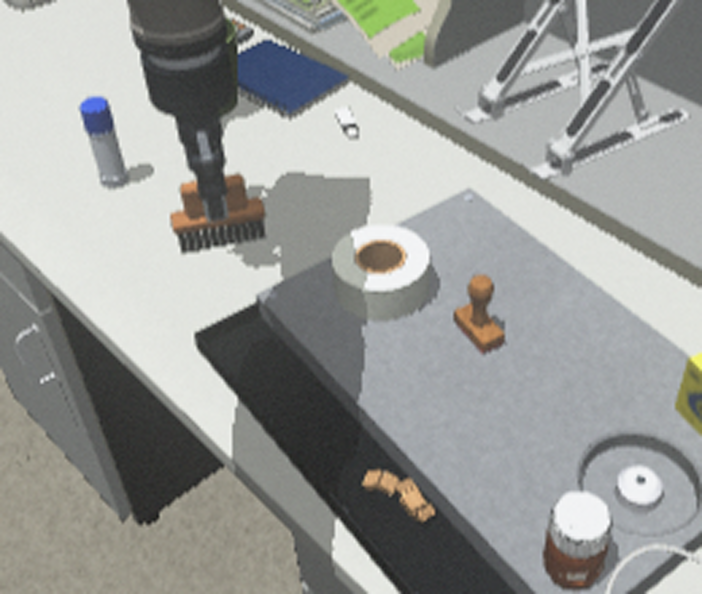

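Emit:
move_arm(increments="0.5 0 0 20 0 0 0;0.5 0 0 50 0 0 0;0.5 0 0 50 0 0 0;0 12 -45 0 0 0 0.09;0 12 -50 0 0 0 0.09;0 12 -50 0 0 0 0.09;0 12 -50 -20 0 0 0.1;0 0 0 -45 0 0 0")

```text
t: 13.65
eef_pos: [0.5473, 0.2359, 0.1046]
tool_rot: [0.004, 0.058, 0.998, 0.001]
contact_force: [-0.6, 2.0, -0.6]
gripper_width: 0.001
```

Emit:
move_arm(increments="0 0 0 -10 0 0 0;0 0 0 0 0 0 0;0 0 0 0 0 0 0;0 0 0 0 0 0 0;0 0 0 0 0 0 0;0 0 0 0 0 0 0;0 0 0 0 0 0 0;0 0 0 0 0 0 0", newtons=20)

```text
t: 14.65
eef_pos: [0.543, 0.241, 0.0913]
tool_rot: [-0.0, 0.054, 0.999, -0.0]
contact_force: [-0.3, -0.3, 0.2]
gripper_width: 0.003
```

```bash
python3 - <<'E'
from h import *
o=bot.get_obs();print(o['t'],o['eef_pos'],o['tool_rot'],o['gripper_width'],o['contact_force'])
for n in('scene','top'):
    p,d=vision.read_camera(n);np.savez(n+'8.npz',p=p,d=d)
    q=p[120:220,180:310] if n=='scene' else p[130:240,160:290]
    cv2.imwrite(f'pics/{n}8.png',cv2.resize(q,None,fx=5,fy=5,interpolation=cv2.INTER_CUBIC)[:,:,::-1])
    off=np.array([180,120] if n=='scene' else [160,130])
    print(n,(proj(n,o['eef_pos'])-off)*5)
E
```

```text
14.65 [0.54302941 0.24095834 0.09128299] [-3.19147284e-05  5.44242841e-02  9.98517900e-01 -1.70861473e-05] 0.002773739221631784 [-0.25120064 -0.304391    0.24380486]
scene [[298.69778578 241.6248475 ]]
top [[278.57764624 290.31936078]]
```

View pics/scene8.png

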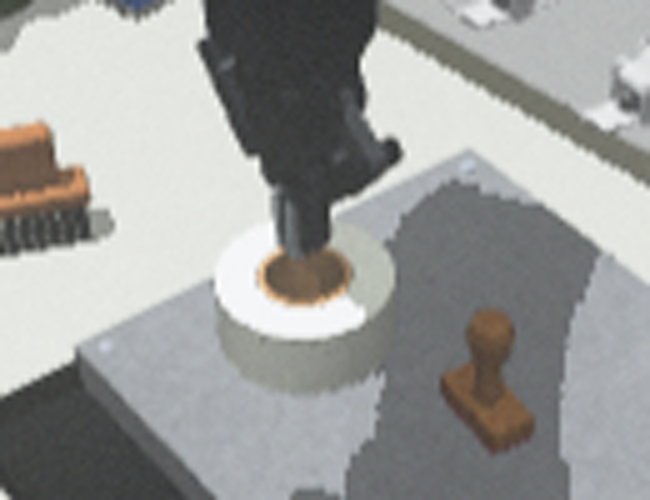

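View pics/top8.png

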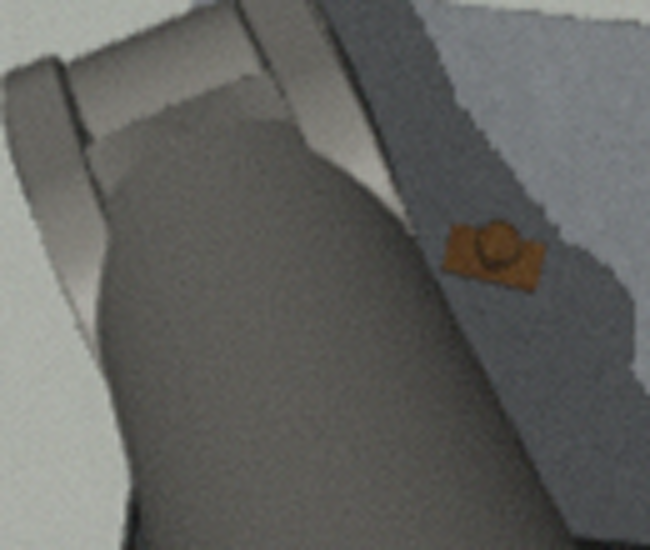

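```bash
python3 - <<'E'
from h import *
off=np.array([180,120])
f=lambda X:((proj('scene',np.array(X)/1000)-off)*5).round(1)
print('TCP@70',f([543,241,70]),'+10x',f([553,241,70]),'+10y',f([543,251,70]))
g=np.load('scene8.npz')['p'];g0=np.load('scene0.npz')['p']
hs=cv2.cvtColor(g0,cv2.COLOR_RGB2HSV)
# bore rim: brown component on roll in initial picture
m=((hs[...,0]<18)&(hs[...,1]>70)).astype(np.uint8);m[:150]=0;m[200:]=0;m[:,:215]=0;m[:,262:]=0
c=max(cv2.findContours(m,0,1)[0],key=cv2.contourArea);e=cv2.fitEllipse(c);print('bore ellipse',(np.array(e[0])-off)*5,e)
# finger dark silhouette per row above the roll
gray=g.max(2)
for r in range(158,173):
    row=gray[r,225:260];d=np.nonzero(row<85)[0]
    print(r,(r-120)*5,((d.min()+225-180)*5,(d.max()+226-180)*5) if len(d) else None)
E
```

```text
TCP@70 [[300.1 274.4]] +10x [[315.2 264.8]] +10y [[286.5 264.6]]
bore ellipse [302.7432251  273.01200867] ((240.54864501953125, 174.60240173339844), (11.079428672790527, 17.397247314453125), 86.69437408447266)
158 190 (np.int64(285), np.int64(355))
159 195 (np.int64(280), np.int64(340))
160 200 (np.int64(280), np.int64(330))
161 205 (np.int64(280), np.int64(330))
162 210 (np.int64(280), np.int64(330))
163 215 (np.int64(280), np.int64(330))
164 220 (np.int64(280), np.int64(330))
165 225 (np.int64(280), np.int64(330))
166 230 (np.int64(280), np.int64(330))
167 235 (np.int64(300), np.int64(330))
168 240 (np.int64(300), np.int64(325))
169 245 (np.int64(300), np.int64(320))
170 250 (np.int64(305), np.int64(310))
171 255 None
172 260 None
```

Emit:
move_arm(increments="0 0 0 -10 0 0 0;0 0 0 -8 0 0 0;0 0 0 -8 0 0 0;0 0 0 -8 0 0 0;0 0 0 -8 0 0 0;0 0 0 -6 0 0 0;0 0 0 0 0 0 0;0 0 0 0 0 0 0")

```text
t: 15.75
eef_pos: [0.5432, 0.2411, 0.0435]
tool_rot: [0.0, 0.054, 0.999, 0.0]
contact_force: [0.0, 0.2, -0.3]
gripper_width: 0.001
```

Emit:
move_arm(increments="0.05 0 0 0 0 0 0;0.1 0 0 0 0 0 0;0.15 0 0 0 0 0 0;0.2 0 0 0 0 0 0;0.25 0 0 0 0 0 0;0.3 0 0 0 0 0 0;0.3 0 0 0 0 0 0;0.3 0 0 0 0 0 0", newtons=20)

```text
t: 16.75
eef_pos: [0.5432, 0.2415, 0.0436]
tool_rot: [0.0, 0.054, 0.999, 0.0]
contact_force: [-1.4, 2.8, 4.6]
gripper_width: 0.121
```

```bash
python3 - <<'E'
from h import *
o=bot.get_obs();print(o['t'],o['eef_pos'],o['gripper_width'],o['contact_force'])
for n in('scene',):
    p,d=vision.read_camera(n)
    q=p[120:220,180:310]
    cv2.imwrite(f'pics/{n}9.png',cv2.resize(q,None,fx=5,fy=5,interpolation=cv2.INTER_CUBIC)[:,:,::-1])
E
```

```text
16.75 [0.54324852 0.24146445 0.043619  ] 0.12112083697774595 [-1.43242119  2.80490712  4.59779922]
```

View pics/scene9.png

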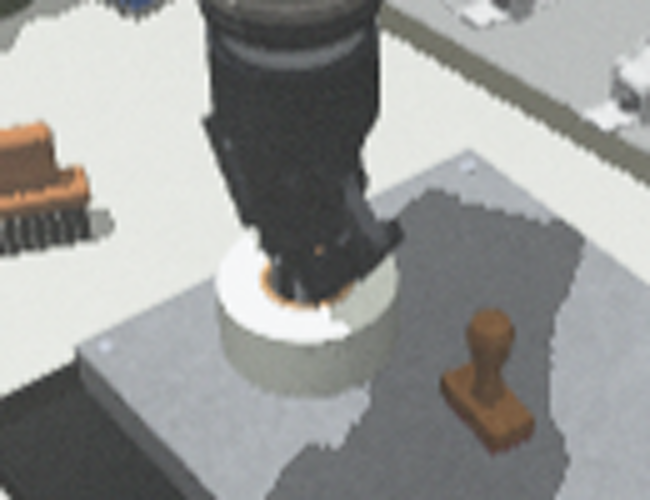

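Emit:
move_arm(increments="0.3 -6 -4 0 0 0 0;0.3 -10 -8 0 0 0 0;0.3 -10 -8 0 0 0 0;0.3 -10 -7 0 0 0 0;0.3 -10 -7 0 0 0 0;0.3 -1 -10 0 0 0 0;0.3 -2 -14 0 0 0 0;0.3 -2 -15 0 0 0 0")

```text
t: 17.8
eef_pos: [0.491, 0.1688, 0.0436]
tool_rot: [-0.0, 0.054, 0.999, 0.001]
contact_force: [0.7, 4.4, 6.8]
gripper_width: 0.126
```

```bash
python3 - <<'E'
from h import *
o=bot.get_obs();print(o['t'],o['eef_pos'],o['gripper_width'],o['contact_force'])
for n in('scene','top'):
    p,d=vision.read_camera(n)
    q=p[130:330,170:430] if n=='scene' else p[110:290,160:400]
    cv2.imwrite(f'pics/{n}10.png',cv2.resize(q,None,fx=2.9,fy=2.9,interpolation=cv2.INTER_CUBIC)[:,:,::-1])
E
```

```text
17.8 [0.4909635  0.16878162 0.043562  ] 0.1260536962377313 [0.70405378 4.40676609 6.79110118]
```

View pics/scene10.png

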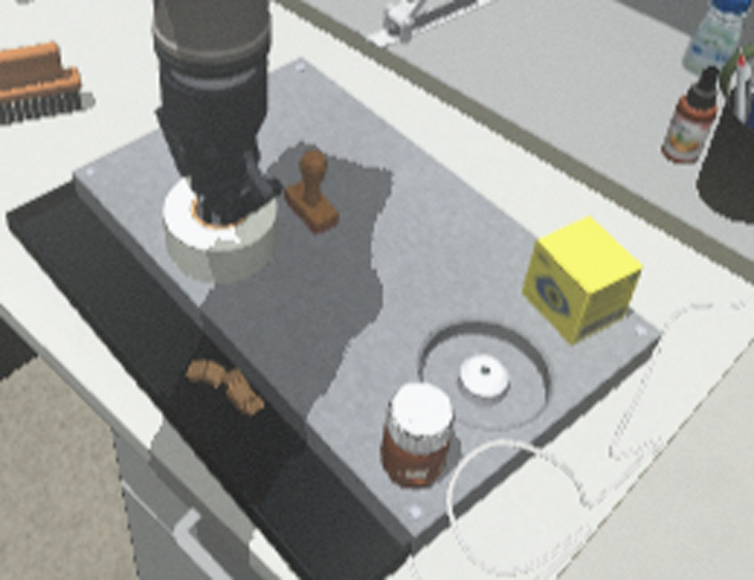

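View pics/top10.png

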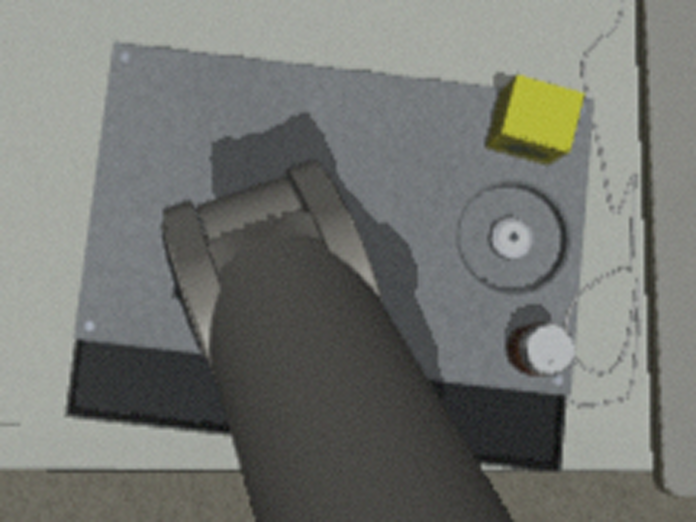

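Emit:
move_arm(increments="0.3 -1.5 -15 0 0 0 0;0.3 -1.5 -15 0 0 0 0;0.3 -2 -16 0 0 0 0;0.3 -2 -16 0 0 0 0;0.3 -1.5 -14 0 0 0 0;0.3 9 -10 0 0 0 0;0.3 10 -11 0 0 0 0;0.3 10 -11 0 0 0 0")

```text
t: 18.9
eef_pos: [0.5086, 0.062, 0.0433]
tool_rot: [-0.004, 0.053, 0.999, 0.001]
contact_force: [-6.1, 9.0, 17.7]
gripper_width: 0.13
```

Emit:
move_arm(increments="0.3 10 -10 0 0 0 0;0.3 10 -10 0 0 0 0;0.3 10 -10 0 0 0 0;0.3 10 -10 0 0 0 0;0.3 0 -6 0 0 0 0;0.3 0 0 0 0 0 0;0.3 0 0 0 0 0 0;0.3 0 0 0 0 0 0")

```text
t: 19.9
eef_pos: [0.5509, 0.0147, 0.0434]
tool_rot: [-0.001, 0.054, 0.999, 0.0]
contact_force: [0.8, 3.7, 8.9]
gripper_width: 0.124
```

```bash
python3 - <<'E'
from h import *
o=bot.get_obs();print(o['t'],o['eef_pos'],o['gripper_width'],o['contact_force'],todeck(o['eef_pos'][:2]*1000+[1.3,2.5]))
for n in('scene',):
    p,d=vision.read_camera(n);np.savez('scene11.npz',p=p,d=d)
    q=p[130:330,170:430]
    cv2.imwrite(f'pics/{n}11.png',cv2.resize(q,None,fx=2.9,fy=2.9,interpolation=cv2.INTER_CUBIC)[:,:,::-1])
    P=cloud(n,d)*1000;D=todeck(P);z=P[...,2];V=p.max(2)
    m=(d>0)&(abs(z-69)<4)&(V>130)&(abs(D[...,0])<60)&(D[...,1]>-150)&(D[...,1]<20)
    v,u=np.nonzero(m);w=todeck(ray(n,np.c_[u,v],.07)*1000).astype(np.float32);print(len(u),cv2.minEnclosingCircle(w))
E
```

```text
19.9 [0.55091167 0.01470437 0.04336293] 0.12374682115293782 [0.81331829 3.66682558 8.90181814] [ 3.14920325e-02 -6.49833731e+01]
526 ((-2.498196601867676, -71.70811462402344), 45.51066207885742)
```

View pics/scene11.png

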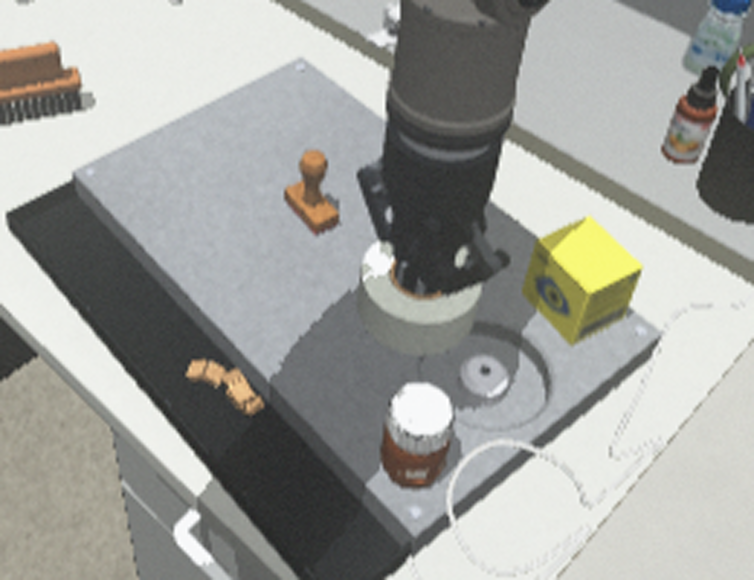

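```bash
python3 - <<'E'
from h import *
for n,z0 in(('scene',.029),('top',.029)):
    p=np.load(n+'0.npz')['p'];V=p.min(2)
    c=proj(n,np.r_[tow([[0,-140]])[0],29]/1000)[0];print(n,c)
    m=np.zeros(V.shape,np.uint8);r=14;a,b=int(c[1]),int(c[0]);m[a-r:a+r,b-r:b+r]=V[a-r:a+r,b-r:b+r]>185
    k,l,s,ce=cv2.connectedComponentsWithStats(m);i=1+np.argmax(s[1:,4]);cc=cv2.convexHull(max(cv2.findContours((l==i).astype(np.uint8),0,1)[0],key=len))
    w=todeck(ray(n,cc[:,0],z0)*1000).astype(np.float32);print(s[i],cv2.minEnclosingCircle(w),w.mean(0))
    # well mouth: gradient-based crop for view
    q=p[a-40:a+40,b-40:b+40];cv2.imwrite(f'pics/hub_{n}.png',cv2.resize(q,None,fx=7,fy=7,interpolation=cv2.INTER_CUBIC)[:,:,::-1]);print('crop origin',b-40,a-40)
E
```

```text
scene [336.29228454 257.02610052]
[329 252  16  15 173] ((-2.6192047595977783, -143.771728515625), 17.704761505126953) [  -4.448044 -143.87387 ]
crop origin 296 217
top [336.58823948 191.38748566]Traceback (most recent call last):
  File "<stdin>", line 6, in <module>
    return _wrapfunc(a, 'argmax', axis=axis, out=out, **kwds)
    return bound(*args, **kwds)
ValueError: attempt to get argmax of an empty sequence
```

View pics/hub_scene.png

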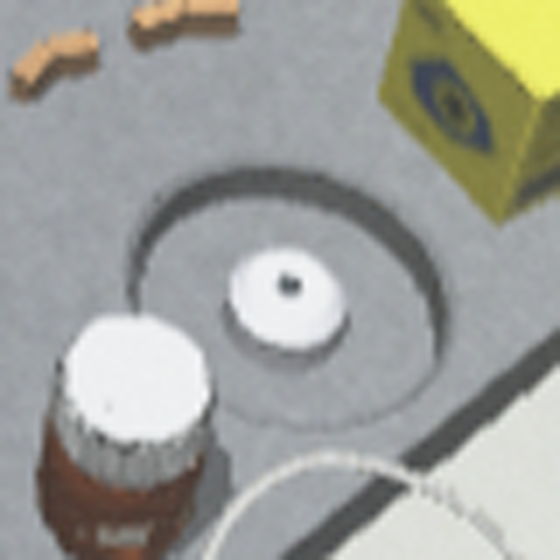

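```bash
python3 - <<'E'
from h import *
print('hub scene',todeck(ray('scene',[336.93,257.3],.029)*1000))
p=np.load('top0.npz')['p'];q=p[165:220,309:364];cv2.imwrite('pics/hub_top.png',cv2.resize(q,None,fx=10,fy=10,interpolation=cv2.INTER_CUBIC)[:,:,::-1])
# dark dot in top
g=p[185:200,328:346].max(2).astype(int);print(g)
g=np.load('scene0.npz')['p'][248:268,326:348].max(2).astype(int);print(g)
E
```

```text
hub scene [[   0.54775401 -141.31114212]]
[[119 120 111 108  96 101 119 128 131 136 118 128 120 121 117 123 120 127]
 [121 106  84  95 117 147 150 158 157 158 150 150 126 119 118 122 123 122]
 [119  85  79 129 149 157 167 175 179 177 168 169 152 121 124 123 123 121]
 [119  85 118 146 152 168 178 179 182 180 180 179 170 152 139 126 117 117]
 [115  84 144 156 163 175 179 176 168 163 178 180 180 169 153 128 123 118]
 [100  91 151 160 168 182 182 169 123 105 154 177 179 178 158 141 126 124]
 [ 85  93 154 159 174 180 180 149  95  79 123 173 181 177 166 143 128 120]
 [ 89 103 157 163 173 177 175 151 109  95 128 174 183 178 166 141 123 120]
 [ 91  88 158 168 173 177 175 175 161 148 172 180 177 178 166 143 127 125]
 [102  80 149 171 169 177 180 179 180 178 177 178 178 180 161 134 127 123]
 [115  91 112 159 174 177 178 179 174 178 178 178 176 171 153 124 120 124]
 [125 103  89 117 161 174 176 178 178 177 177 177 174 167 138 125 118 120]
 [120 121 102  90 134 158 168 173 182 178 179 172 163 145 123 121 119 121]
 [123 120 117 111  97 103 137 157 165 164 161 144 133 121 120 118 120 122]
 [121 12
[... 1228 characters left out ...]
9 241 240 241 240 241 239 225
  212 186 171 171]
 [168 147 122 165 236 238 240 240 240 240 240 240 241 241 241 239 234 226
  216 164 171 174]
 [168 150 125 131 224 241 240 240 240 241 240 240 240 240 238 238 232 228
  211 128 169 170]
 [164 164 126 130 172 222 240 241 240 241 240 240 240 240 237 236 232 220
  174 115 166 168]
 [170 170 139 131 137 154 222 235 240 241 240 239 240 241 236 236 224 178
  115 135 163 170]
 [167 168 160 138 134 140 158 191 220 224 234 235 233 234 224 214 185 119
  109 165 165 170]
 [162 168 167 150 140 143 140 123 140 156 189 192 198 198 168 145 121 112
  137 164 168 169]
 [167 166 166 168 154 145 143 143 140 142 126 125 136 131 121 123 116 140
  170 167 169 171]]
```

Emit:
move_arm(increments="0.3 -0.8 -9 0 0 0 0;0.3 -1 -10 0 0 0 0;0.3 -1 -10 0 0 0 0;0.3 -1 -10 0 0 0 0;0.3 -1 -10 0 0 0 0;0.3 -0.9 -10 0 0 0 0;0.3 -0.7 -8 0 0 0 0;0.3 -0.3 -5.6 0 0 0 0")

```text
t: 20.95
eef_pos: [0.5431, -0.0589, 0.0424]
tool_rot: [-0.002, 0.054, 0.999, -0.0]
contact_force: [-0.2, -0.5, -2.8]
gripper_width: 0.126
```

Emit:
move_arm(increments="0.3 0 0 0 0 0 0;0.3 0 0 0 0 0 0;0.3 0 0 0 0 0 0;0.3 0 0 0 0 0 0;0.3 0 0 0 0 0 0;0.3 0 0 0 0 0 0;0.3 0 0 0 0 0 0;0.3 0 0 0 0 0 0")

```text
t: 21.95
eef_pos: [0.5457, -0.0586, 0.0433]
tool_rot: [-0.0, 0.054, 0.999, 0.0]
contact_force: [-0.6, -0.5, -1.2]
gripper_width: 0.125
```

```bash
cat > look.py <<'E'
from h import *
import sys
k=sys.argv[1]
o=bot.get_obs();print(o['t'],o['eef_pos'],o['gripper_width'],o['contact_force'],todeck(o['eef_pos'][:2]*1000))
p,d=vision.read_camera('scene');np.savez(f'scene{k}.npz',p=p,d=d)
q=p[180:320,260:420]
cv2.imwrite(f'pics/scene{k}.png',cv2.resize(q,None,fx=4.2,fy=4.2,interpolation=cv2.INTER_CUBIC)[:,:,::-1])
P=cloud('scene',d)*1000;D=todeck(P);V=p.min(2)
m=(d>0)&(V>90)&(np.hypot(D[...,0],D[...,1]+140)<50)&(P[...,2]>38)
print('top z',np.percentile(P[...,2][m],[10,50,90]))
E
python3 look.py 12
```

```text
21.95 [ 0.54571073 -0.05861074  0.04326916] 0.12451283245609247 [-0.55799955 -0.52477619 -1.20045689] [   1.87605123 -141.05433612]
top z [ 51.0535503   69.63361267 330.03361118]
```

View pics/scene12.png

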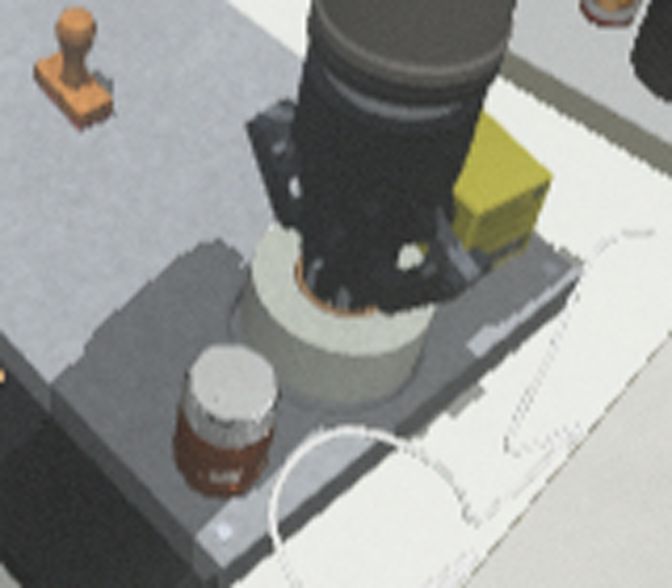

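Emit:
move_arm(increments="0.3 -1.2 0 0 0 0 0;0.3 0 0 0 0 0 0;0.3 0 0 0 0 0 0;0.06 0 0 0 0 0 0;0 0 0 0 0 0 0;0 0 0 0 0 0 0;0 0 0 0 0 0 0;0 0 0 0 0 0 0")

```text
t: 23.0
eef_pos: [0.5447, -0.0586, 0.0434]
tool_rot: [0.0, 0.054, 0.999, 0.0]
contact_force: [0.6, -0.1, -0.7]
gripper_width: -0.003
```

```bash
python3 look.py 13
```

```text
23.0 [ 0.54469008 -0.0586051   0.0433564 ] -0.0033092807904296032 [ 0.6443561  -0.05448893 -0.72474752] [   0.86092734 -141.16055329]
top z [ 47.03519509  50.19481883 332.40904715]
```

View pics/scene13.png

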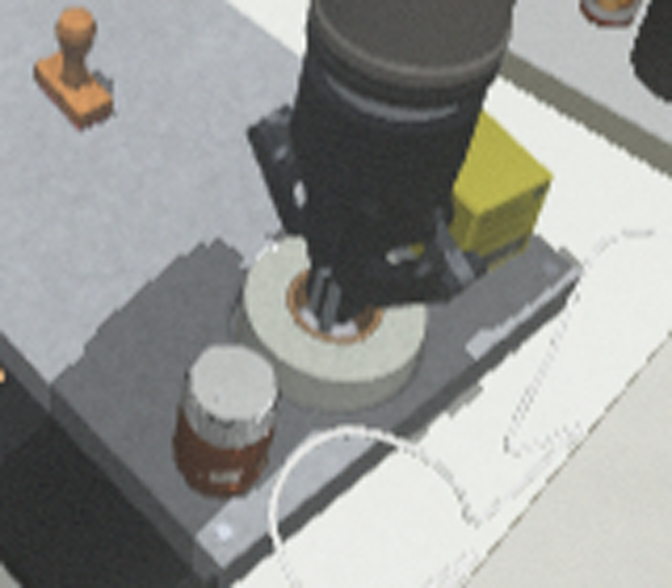

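The roll has dropped: its top now reads about 50 mm, which matches the well floor. I'll retreat straight up and then clear of the work.

Emit:
move_arm(increments="0 0 0 15 0 0 0;0 0 0 40 0 0 0;0 0 0 50 0 0 0;0 0 0 50 0 0 0;0 -20 45 10 0 0 0;0 -20 50 0 0 0 0;0 -20 50 0 0 0 0;0 0 40 0 0 0 0")

```text
t: 24.05
eef_pos: [0.4832, 0.1282, 0.2096]
tool_rot: [0.0, 0.054, 0.999, 0.0]
contact_force: [1.3, 0.1, 0.2]
gripper_width: 0.002
```

Emit:
move_arm(increments="0 0 0 0 0 0 0;0 0 0 0 0 0 0;0 0 0 0 0 0 0;0 0 0 0 0 0 0;0 0 0 0 0 0 0;0 0 0 0 0 0 0;0 0 0 0 0 0 0;0 0 0 0 0 0 0")

```text
t: 25.05
eef_pos: [0.4846, 0.1264, 0.2083]
tool_rot: [-0.0, 0.054, 0.999, -0.0]
contact_force: [0.4, -0.6, -0.3]
gripper_width: -0.002
```

```bash
python3 - <<'E'
from h import *
o=bot.get_obs();print(o['t'],o['eef_pos'],o['contact_force'])
for n in('scene','top'):
    p,d=vision.read_camera(n);np.savez(n+'14.npz',p=p,d=d)
    q=p[110:330,100:420] if n=='scene' else p[110:290,100:400]
    cv2.imwrite(f'pics/{n}14.png',cv2.resize(q,None,fx=2.4,fy=2.4,interpolation=cv2.INTER_CUBIC)[:,:,::-1])
    P=cloud(n,d)*1000;D=todeck(P);z=P[...,2]
    m=(d>0)&(p.min(2)>90)&(np.hypot(D[...,0],D[...,1]+140)<52)&(abs(z-49)<5)
    v,u=np.nonzero(m);A=np.c_[P[m][:,:2],np.ones(m.sum())];s=np.linalg.lstsq(A,z[m],rcond=None)[0]
    w=todeck(ray(n,np.c_[u,v],.05)*1000).astype(np.float32)
    print(n,m.sum(),'z',np.median(z[m]),'tilt deg',np.degrees(np.hypot(s[0],s[1])),cv2.minEnclosingCircle(w))
E
```

```text
25.05 [0.48461753 0.12638914 0.20829018] [ 0.43151422 -0.64559602 -0.34183955]
scene 1013 z 48.5485734595567 tilt deg 0.44483888854333586 ((-1.1731067895889282, -144.6698760986328), 45.918827056884766)
top 276 z 49.86556554518356 tilt deg 1.7608646786850957 ((9.066770553588867, -153.34942626953125), 40.94523239135742)
```

View pics/scene14.png

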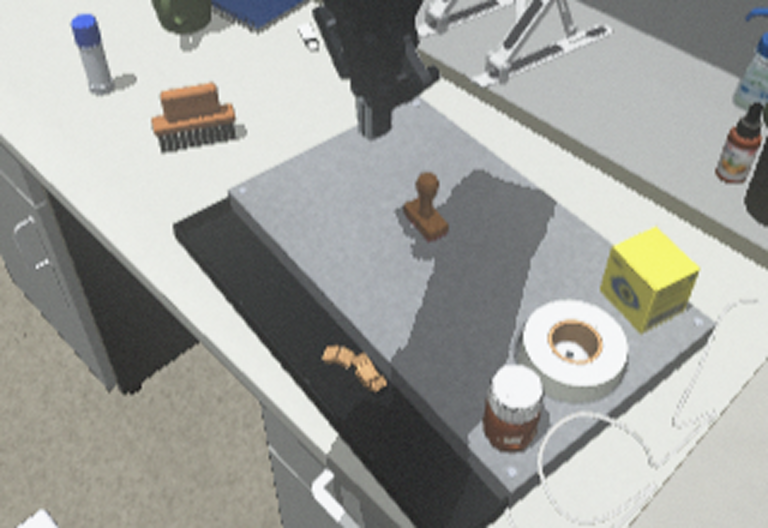

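View pics/top14.png

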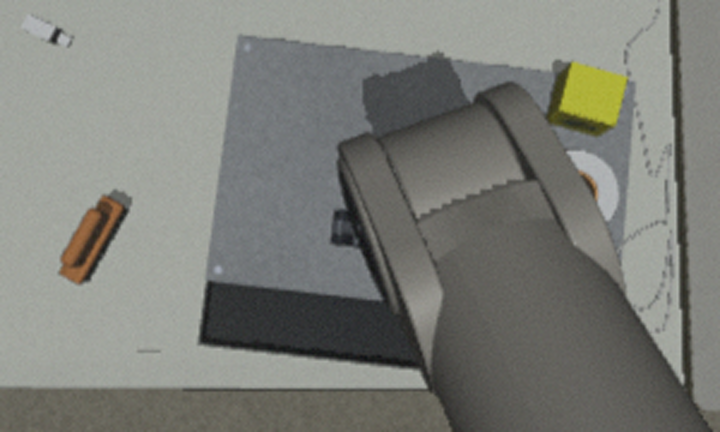

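The roll sits flat round the hub, top at 48.5 mm in the scene view (about 1.3 mm low, the same bias as the deck reading). The scraps are in the gutter, the brush stands on the desk, and the bystanders look unmoved. The arm is clear of everything, so I'm handing in.

```bash
python3 -c "
from station import bot
print(bot.hand_in())"
```

```text
the job is handed in; nothing more can be done
None
```

The job is done and handed in at about 25 s. I swept the three scraps into the gutter in one stroke and stood the brush back on the desk. I then dragged the roll round the stamp with the fingers inside its bore and released it over the hub, where it dropped into the well.

**Last checks**
- **Roll:** the scene camera put its top at 48.5 mm, where 50 mm means it is on the well floor. That camera also reads the deck about 1.3 mm low. Tilt came out at about 0.4°, and it is seated round the hub.
- **Centring:** I relied on the roll having sunk fully, because a finer fix was not available. The scene camera's circle fit came out about 5 mm from the nominal hub position. That fit also read about 2 mm off on the roll at its start position.
- **Scraps:** all were in the gutter, at deck x from about -165 to -130 mm. Two are partly stacked, with the top of the pile about 30 mm high. I checked these numbers just after the sweep; the final picture shows the scraps still in the gutter.
- **Brush and bystanders:** the brush stands upright on the desk beyond the deck's +y edge. The pill bottle, stamp and yellow box look unmoved, judged by eye only.

**Checks that failed or disagreed**
- **Final top view:** the arm hid part of the roll, so its circle fit and 1.8° tilt are not usable.
- **Camera agreement:** the two cameras differed by 1 to 7 mm in y before the move. I averaged them for the roll's pick-up point.

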